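# Draw the guide rod out to its groove and hold it for inspection

## Robot

A 6-joint arm with a two-finger parallel gripper is mounted at the origin on a cart in front of the work surface, level with it; the furniture and walls round the work are solid. World frame = base frame: x ahead of the robot, y to its left, z up, the work surface at z = 0. Lengths are in m, angles in rad, forces in N, time in s.
With the tool pointing down it reaches from about 0.425 to 1.125 m from the base axis. Payload 14.9 kg.
Tool frame: the origin (TCP) lies between the finger pads; the fingertips stand 8 mm ahead of it and the grasp point (between the pads) lies 11 mm behind it; z points along the fingers, y is the direction in which the jaws open and shut (so a half turn about z gives the same grasp; the last joint's range is limited). The gripper opens to 91 mm and grips with 3 to 60 N. Pads are 32 mm wide; open, the fingers measure 118 mm over their backs; the gripper's body (76 mm by 178 mm) begins 60 mm behind the grasp point.
Start: joints at [-1.162, 0.379, 1.734, -0, 1.028, -0.033], TCP at [0.299, -0.633, 0.222] pointing down, gripper open.
Joint ranges: [-2.77, 2.77], [-0.74, 2.19], [0, 2.66], [-1.06, 4.2], [0.31, 2.87], [-3.08, 3.08]. Speed limits (rad/s): [1.89, 1.89, 2.39, 3.14, 3.14, 3.14].

## Interface

Orientations are given as a unit quaternion [w, x, y, z].
In Python, from cell import arm gives the robot as it stands. The module is installed in compiled form; this text tells all that it offers.
- The arm moves only by the tool arm_command, never from a script. Its argument "steps" is text: rows parted by semicolons, each of 6 numbers parted by spaces: the shift along the tool's x, y, z normalised to -1 to 1, where 1 is 200 mm, then the turn, a rotation vector about the tool's x, y, z normalised to -1 to 1, where 1 is pi/4 rad. A call has 1 to 10 rows; each row is the pose to reach, as a shift and turn from the pose commanded when the call began, along the tool's axes at that moment; what a row does not reach only later rows make up. A row lasts 1/8 s, in which the tool goes at most 62.5 mm and 10.7 degrees, less where a joint would pass 70% of its speed; a pose out of reach is approached as far as the arm can. A call with a number of a shift or a turn outside -1 to 1 is refused whole. A call with a gripper value outside its range is refused whole. "grip" is the closure, from -1 (fully open) to 1 (shut), set as the call begins (left out, the last holds). The fingers move at their own pace and stop on an object; "newtons" is the grip in N (left out, the last holds). Time passes only in rows, so rows that repeat a pose let the fingers close. It gives the time, the measured TCP pose, the force and the opening at its end, in the units of the state.
- arm.state(): the state, without advancing time (a new reading comes with each control period).
- arm.read_camera(name): name is "scene" or "top" or "wrist"; returns a dict with "image" (480x640x3 uint8, blue, green, red), "K" (3x3 intrinsics, pixels), "position" and "attitude" of the camera in the world; the wrist camera has in their place "T_tool_cam" (4x4, takes a point from camera to tool coordinates, whose origin is the TCP and whose axes are the flange's). Camera axes: x right, y up, looking along -z (the intrinsics and any distortion apply to the point x, -y, -z); pixel columns grow to the right and rows downward; lengths in m; the calibration is good to about 2 mm. A picture is of the moment at which its call begins: read the wrist's pose just before it. There is no depth.
- arm.hand_in(): hands the job in, once; it reports no verdict.
The state is a dict: "clock": time; "qpos": joint angles; "joint_vel": joint speeds; "joint_efforts": joint torques, N m; "eef_pos": TCP position; "tcp_rot": TCP orientation; "force": force on the tool from outside, world axes, zero at the start; "moment": the same for the moment, N m; "grip_width": opening from 0.0 (shut) to 1.0 (fully open).
Only numpy, scipy, OpenCV 4.12 (cv2) and the standard library are available. Lean on these libraries where they do the work, as an engineer would, in place of code of your own. Each camera call takes 0.05 s, during which the arm holds its last target.

## Task

The steel guide rod in the guide block has to be inspected at the ring groove turned in the middle of its shank, which is hidden in the bore, and a weight stands in the way. First set the weight aside on the board, upright and well to one side of the rod's line, and let go of it; then take the rod by its knob and draw it straight out of the block, without forcing it sideways, until the groove stands about 20 mm clear in front of the brass bush, with the rod's tail still in the bore. Finish while gripping the rod still there (do not let go), and leave the other things on the board alone.

Things in the scene. Friction and masses are not known exactly. Their poses are not given: they have to be found in the camera images.
- guide_block: grey metal block, 130 mm long, 64x64 mm in section, cap and ribs to 70 mm wide, top 86 mm over the board, brass bush ring 30 mm across round the bore in its front face; on a dark base plate 150x100x8 mm fixed to the board. Origin: centre of the plate's underside; z up; -x points out of the bore's mouth, the way the rod is drawn. The bore runs along x, 50 mm above the board, 1.5 mm wider than the shank.
- bore_mouth (a point): centre of the bore in the block's front face, 65 mm in front (-x) of the block's origin, 50 mm above the board; the brass bush's front lies 4 mm further out. Axes as the block's.
- rod_knob (a point): centre of the knob of the loose steel rod (0.24 to 0.39 kg). The knob is a cylinder with dark rings, 24 mm across, 40 mm long, axis level, 50 mm above the board. Behind it (+x) the round shank, 16 mm across, 130 mm long, goes into the bore; at the start 15 to 25 mm of it shows before the block's face. The rod's x runs from knob to tail; it may roll about x. Little friction, no spring.
- rod_groove (a point): middle of the ring groove, dark, 6 mm wide, round the rod's shank, 80 mm behind the knob's centre (60 mm behind the knob's shoulder). At the start it is about 35 to 45 mm inside the bore.
- weight_center (a point): loose steel weight, 0.4 to 0.9 kg: a flat block 50x62 mm, 22 mm high, with a wooden knob on its middle 20 mm across, top 48 mm above the underside: grasp the knob. The point is on its vertical axis, 24 mm above the underside. It stands in front of the rod's knob, in the rod's path.
- awl: awl with wooden handle lying on the board, 132 mm long; bystander. Origin: its underside's centre
- navy_blanks: banded stack of oval navy leather blanks, 83x50x19 mm; bystander. Origin: its underside's centre
- link_die: small dark steel cutting die with rounded ends, 75x34x30 mm; bystander. Origin: its underside's centre
Things that resemble listed ones, but are neither listed nor needed, are in the scene too. Several things look just like the guide_block: the one meant starts farthest to the robot's left.

How it is judged:
On the way:
1. the weight stands upright on the board, let go, at least 70 mm to one side of the rod's line, before the rod has been drawn ((y of weight_center in the frame of guide_block above 0.07 m or y of weight_center in the frame of guide_block below -0.07 m) and angle between weight_center's own z axis and vertical below 0.1 rad and height (world z) of weight_center between 0.016 and 0.032 m and contact force between the fingers and weight below 0.5 N and x of rod_groove in the frame of guide_block above -0.055 m), for 0.2 s.
At the end, for the whole second after the job is handed in: the groove's middle is 10 to 40 mm in front of the block's face, the rod still, in line with the bore (0.05 rad, 3 mm) and gripped with over 2 N; the weight stands upright on the board, released, its centre 70 mm or more to one side of the rod's line (x of rod_groove in the frame of guide_block between -0.105 and -0.075 m and contact force between the fingers and rod above 2 N and linear speed of rod below 0.01 m/s and angle between the x axis of rod_knob and the x axis of guide_block, either way round below 0.05 rad and y of rod_groove in the frame of guide_block between -0.003 and 0.003 m and (y of weight_center in the frame of guide_block above 0.07 m or y of weight_center in the frame of guide_block below -0.07 m) and angle between weight_center's own z axis and vertical below 0.1 rad and height (world z) of weight_center between 0.016 and 0.032 m and contact force between the fingers and weight below 0.5 N); the arm keeps its last pose, push and grip.
It fails at once if once it is being drawn the rod is forced sideways or jams: it presses on the block with more than 35 N (contact force between rod and guide_block above 35 N and x of rod_groove in the frame of guide_block below -0.036 m).
It fails at once if the rod is drawn too far: the groove more than 55 mm out of the block (x of rod_groove in the frame of guide_block below -0.12 m).
It fails at once if the weight is tipped over (angle between weight_center's own z axis and vertical above 0.7 rad).
It fails at once if a bystander (awl, navy blanks, small die) is moved more than 15 mm (distance of any of awl, navy_blanks, link_die from where it was at the start of the episode above 0.015 m).
It also fails if it takes over 48 s, if anything falls off the work surface, if the arm or the gripper's body presses on something with over 40 N, if the wrist force passes 120 N, or if a joint passes its speed limit or range.

## Working session

There is one attempt and no reset: what is moved stays moved. The work goes in short steps, Python scripts to look and compute and a tool call to move; the robot and the scene stay as the last step left them, time stands still between calls to the robot, and variables do not carry over. Pictures are saved under pics/ and viewed, and the job is handed in when it is done.

Besides the shell and the picture viewer there is one more tool, called after "Request:" as a command line: name --argument value ..., lists and objects as JSON in quotes. arm_command: Moves the arm, as the interface text tells. Its arguments: {"type":"object","properties":{"steps":{"type":"string"},"grip":{"type":"number"},"newtons":{"type":"number"}},"required":["steps"]}

```bash
mkdir -p pics; ls
python3 - <<'E'
from cell import arm
import cv2
print(arm.state())
for n in("scene","top","wrist"):
    c=arm.read_camera(n); cv2.imwrite(f"pics/{n}0.png",c["image"])
    print(n,{k:v for k,v in c.items() if k!="image"})
E
```

```text
pics
{'clock': 0.0, 'qpos': array([-1.16234771e+00,  3.79399932e-01,  1.73480435e+00,  2.72217187e-05,
        1.02853984e+00, -3.32746437e-02]), 'joint_vel': array([ 2.50512593e-05, -1.99420937e-03,  1.54618267e-03, -1.12774594e-04,
        2.96266797e-04, -1.43264495e-05]), 'joint_efforts': array([ 4.41587734e-03, -7.63723397e+01, -4.34371841e+01,  6.52163755e-02,
        4.25063807e-02, -9.65276422e-05]), 'eef_pos': array([ 0.29910088, -0.63242452,  0.22128263]), 'tcp_rot': array([-5.67808500e-04,  9.75710432e-01,  2.19063509e-01, -9.59183020e-05]), 'force': array([-0.07276186, -0.07399235,  0.73544648]), 'moment': array([-0.00447465,  0.01381354, -0.0026068 ]), 'grip_width': 1.0010099235051777}
scene {'K': array([[578.55477196,   0.        , 324.71184691],
       [  0.        , 578.55477196, 235.59270255],
       [  0.        ,   0.        ,   1.        ]]), 'position': array([0.13196985, 0.66909082, 0.75259267]), 'attitude': array([-0.24894392, -0.10808719,  0.40996527,  0.87078847])}
top {'K': array([[449.59643441,   0.        , 316.57455908],
       [  0.        , 449.59643441, 239.58836038],
       [  0.        ,   0.        ,   1.        ]]), 'position': array([ 0.31889312, -0.02845613,  1.10828688]), 'attitude': array([ 0.70541987,  0.07466471, -0.07278174, -0.70107832])}
wrist {'K': array([[359.0422553 ,   0.        , 322.05414526],
       [  0.        , 359.0422553 , 240.1080473 ],
       [  0.        ,   0.        ,   1.        ]]), 'T_tool_cam': array([[ 1.35651342e-03,  9.60333346e-01,  2.78851258e-01,
         7.89521824e-02],
       [ 9.99998433e-01, -1.61980280e-03,  7.13783212e-04,
        -4.37569890e-04],
       [ 1.13715387e-03,  2.78849853e-01, -9.60334039e-01,
        -1.63397591e-01],
       [ 0.00000000e+00,  0.00000000e+00,  0.00000000e+00,
         1.00000000e+00]])}
```

View pics/scene0.png

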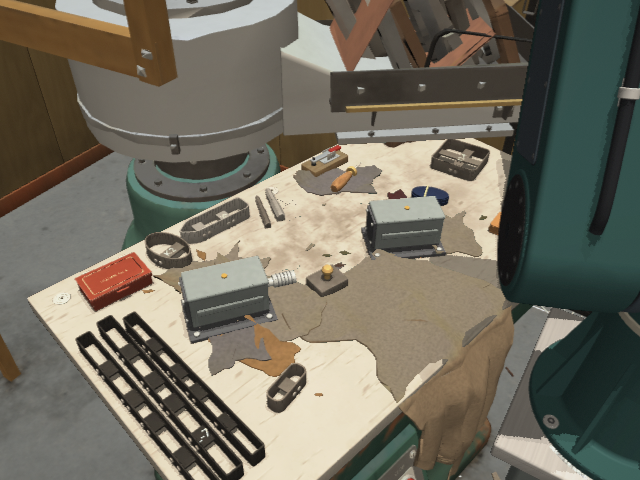

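View pics/top0.png

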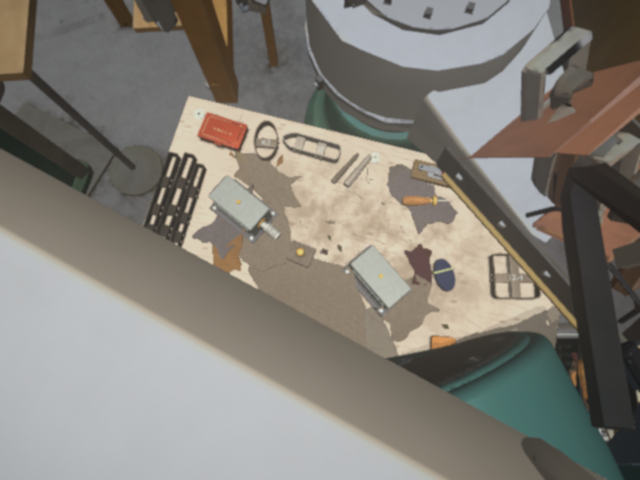

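View pics/wrist0.png

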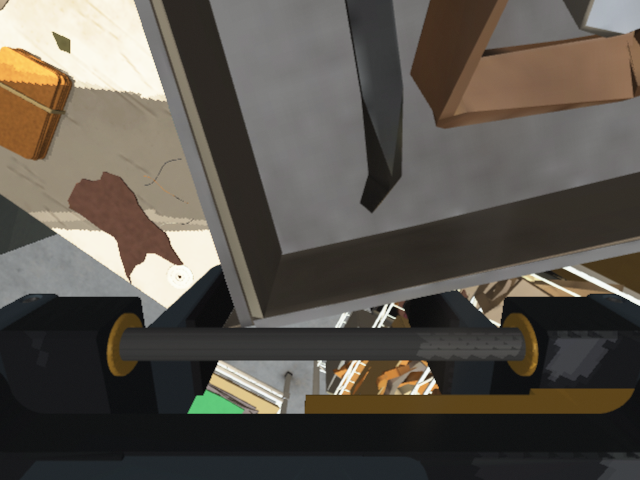

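```bash
cat > h.py <<'E'
import numpy as np, cv2
from scipy.spatial.transform import Rotation as R
def RQ(q): return R.from_quat(np.r_[q[1:],q[0]])
def campose(c,s=None):
    if "T_tool_cam" in c:
        T=np.eye(4);T[:3,:3]=RQ(s["tcp_rot"]).as_matrix();T[:3,3]=s["eef_pos"]
        T=T@c["T_tool_cam"]; return T[:3,:3],T[:3,3]
    return RQ(c["attitude"]).as_matrix(),np.array(c["position"])
def ray(c,uv,s=None):
    Rm,p=campose(c,s);K=c["K"]
    d=np.array([(uv[0]-K[0,2])/K[0,0],-(uv[1]-K[1,2])/K[1,1],-1.])
    return p,Rm@d
def atz(c,uv,z,s=None):
    p,d=ray(c,uv,s); return p+d*(z-p[2])/d[2]
def proj(c,P,s=None):
    Rm,p=campose(c,s);K=c["K"]
    q=(np.atleast_2d(P)-p)@Rm
    return np.c_[K[0,0]*q[:,0]/-q[:,2]+K[0,2],K[1,1]*-q[:,1]/-q[:,2]+K[1,2]]
def crop(img,u0,v0,u1,v1,f,name):
    cv2.imwrite("pics/"+name,cv2.resize(img[v0:v1,u0:u1],None,fx=f,fy=f,interpolation=cv2.INTER_CUBIC))
E
python3 - <<'E'
from cell import arm
from h import *
c=arm.read_camera("scene");t=arm.read_camera("top")
crop(c["image"],160,230,360,350,4,"s1.png"); crop(t["image"],190,160,330,280,5,"t1.png")
for uv,z in [((300,252),.04),((240,203),.086),((270,230),.06),((381,277),.086),((190,97),0),((555,320),0),((145,232),0)]: print(uv,atz(t,uv,z).round(3))
for uv,z in [((327,268),.046),((225,275),.086),((290,277),.06)]: print(uv,atz(c,uv,z).round(3))
E
```

```text
(300, 252) [0.514 0.015 0.04 ]
(240, 203) [0.623 0.157 0.086]
(270, 230) [0.564 0.087 0.06 ]
(381, 277) [ 0.449 -0.173  0.086]
(190, 97) [0.946 0.32  0.   ]
(555, 320) [ 0.358 -0.604  0.   ]
(145, 232) [0.571 0.41  0.   ]
(327, 268) [0.514 0.016 0.046]
(225, 275) [0.626 0.158 0.086]
(290, 277) [0.549 0.082 0.06 ]
```

View pics/s1.png

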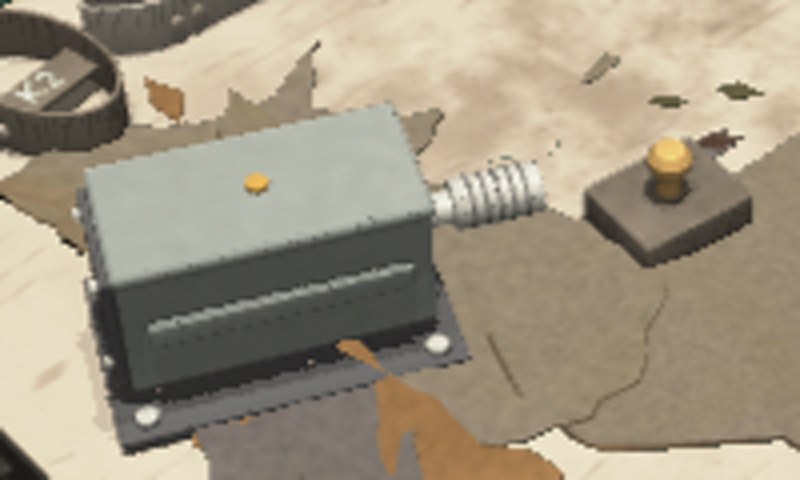

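View pics/t1.png

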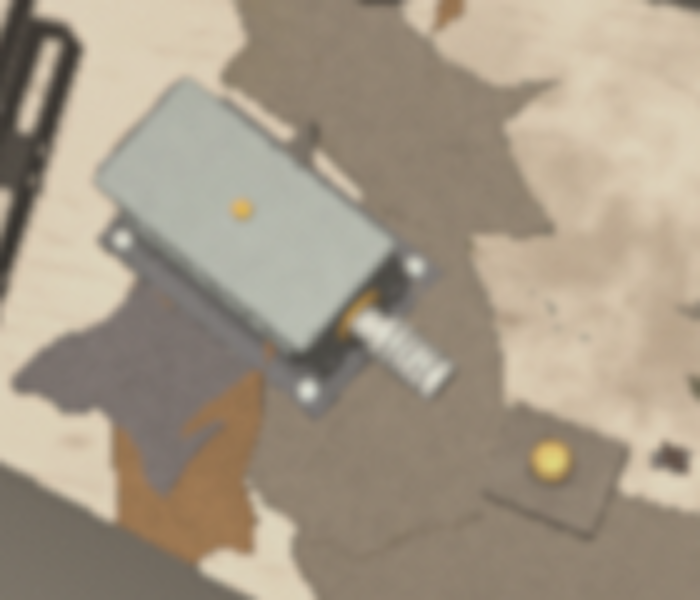

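```bash
cat >> h.py <<'E'
def plan(s,P=None,yaw=None):
    "needed normalised shift and turn to tool-down pose with tool x at yaw"
    Rm=RQ(s["tcp_rot"]); out=[]
    d=np.zeros(3) if P is None else Rm.inv().apply(np.array(P)-s["eef_pos"])/.2
    if yaw is not None:
        T=R.from_matrix(np.c_[[np.cos(yaw),np.sin(yaw),0],[np.sin(yaw),-np.cos(yaw),0],[0,0,-1]])
        r=(Rm.inv()*T).as_rotvec()/(np.pi/4)
    else: r=np.zeros(3)
    return np.r_[d,r].round(4)
E
python3 - <<'E'
from cell import arm
from h import *
t=arm.read_camera("top");c=arm.read_camera("scene")
f=lambda u,v:(190+u/5,160+v/5)
C=[atz(t,f(*p),.086) for p in [(185,78),(95,180),(303,355),(395,242)]]
print(np.round(C,4),np.mean(C,0))
g=lambda u,v:(160+u/4,230+v/4)
D=[atz(c,g(*p),.086) for p in [(85,172),(112,283),(433,212),(390,103)]]
print(np.round(D,4),np.mean(D,0))
for M in (C,D):
    M=np.array(M)
for a,b in((C[1],C[2]),(C[0],C[3]),(D[1],D[2]),(D[0],D[3])): d=a-b;print(np.degrees(np.arctan2(d[1],d[0])),np.hypot(*d[:2]))
s=arm.state();print(plan(s,(.53,.05,.25),0.80))
E
```

```text
[[0.6912 0.1907 0.086 ]
 [0.6399 0.2311 0.086 ]
 [0.5552 0.1291 0.086 ]
 [0.6102 0.0877 0.086 ]] [0.6240892  0.15966274 0.086     ]
[[0.6904 0.1929 0.086 ]
 [0.6383 0.2349 0.086 ]
 [0.5549 0.1349 0.086 ]
 [0.6096 0.0906 0.086 ]] [0.62330847 0.16331119 0.086     ]
50.28049838812984 0.13253035212700726
51.82963388605457 0.13105696491537014
50.19964025480844 0.13018318087280367
51.69863192111352 0.13046198871753284
[ 2.5023e+00 -2.5928e+00 -1.4040e-01 -3.0000e-04 -1.0000e-04 -4.5610e-01]
```

Candidates in the scene picture: block at (225,290), with the rod, or its lookalike at (405,222). The weight at (327,275) is the only one. I choose the (225,290) block: it has the larger y, so it is the leftmost, and its rod shows in the close crop. I'll move over there to look closer.

Request:
arm_command --steps "0 -0.2 -0.3 0 0 0; 0.2 -0.5 -0.5 0 0 0; 0.5 -0.8 -0.5 0 0 0; 0.75 -1 -0.5 0 0 0; 1 -1 -0.5 0 0 0; 1 -1 -0.5 0 0 0" --grip -1

```text
clock: 1.1
eef_pos: [0.3959, -0.3644, 0.3225]
tcp_rot: [0.0, 0.976, 0.22, 0.0]
force: [0.2, -0.9, -0.3]
grip_width: 0.997
```

Request:
arm_command --steps "0.25 -0.25 0 0 0 -0.15; 0.5 -0.5 0 0 0 -0.3; 0.75 -0.75 0 0 0 -0.45; 1 -1 0 0 0 -0.57; 1 -1 0 0 0 -0.57; 1 -1 0 0 0 -0.57"

```text
clock: 1.85
eef_pos: [0.4903, -0.0985, 0.322]
tcp_rot: [0.0, 0.902, 0.432, 0.0]
force: [-0.2, -0.9, -0.0]
grip_width: 1.003
```

Run:
```python
from cell import arm
from h import *
s=arm.state();print(s["clock"],s["eef_pos"],s["qpos"],s["force"],plan(s,(.53,.05,.24),0.89))
```

```text
1.85 [ 0.49027377 -0.09847821  0.32200457] [-2.44891087e-01 -6.27147708e-02  2.05538692e+00  1.14398677e-04
  1.14875473e+00  4.33409271e-01] [-0.16765648 -0.9160329  -0.03827843] [ 7.026e-01 -3.112e-01  4.101e-01  1.000e-04 -2.000e-04  3.100e-03]
```

Request:
arm_command --steps "0.25 -0.1 0.1 0 0 0; 0.5 -0.2 0.25 0 0 0; 0.7 -0.3 0.4 0 0 0; 0.7 -0.31 0.41 0 0 0; 0.7 -0.31 0.41 0 0 0; 0.7 -0.31 0.41 0 0 0"

```text
clock: 2.6
eef_pos: [0.5302, 0.0464, 0.2408]
tcp_rot: [0.0, 0.903, 0.43, 0.001]
force: [-0.1, 0.6, -0.2]
grip_width: 0.998
```

Run:
```python
from cell import arm
from h import *
s=arm.state();w=arm.read_camera("wrist");cv2.imwrite("pics/w1.png",w["image"])
print(s["clock"],s["eef_pos"],np.abs(s["joint_vel"]).max())
```

```text
2.6 [0.53022547 0.046413   0.2408198 ] 0.003582482561363259
```

View pics/w1.png

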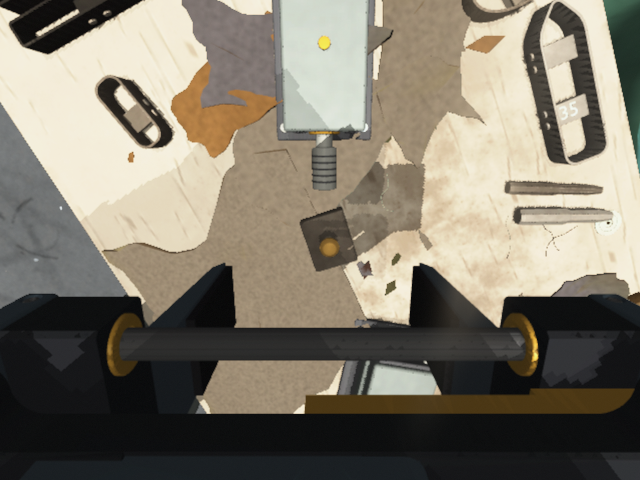

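Run:
```python
import cv2
from h import crop
i=cv2.imread("pics/w1.png"); crop(i,260,115,390,285,4.5,"w1a.png"); crop(i,260,0,390,150,4.5,"w1b.png")
```

```text
(no output)
```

View pics/w1a.png

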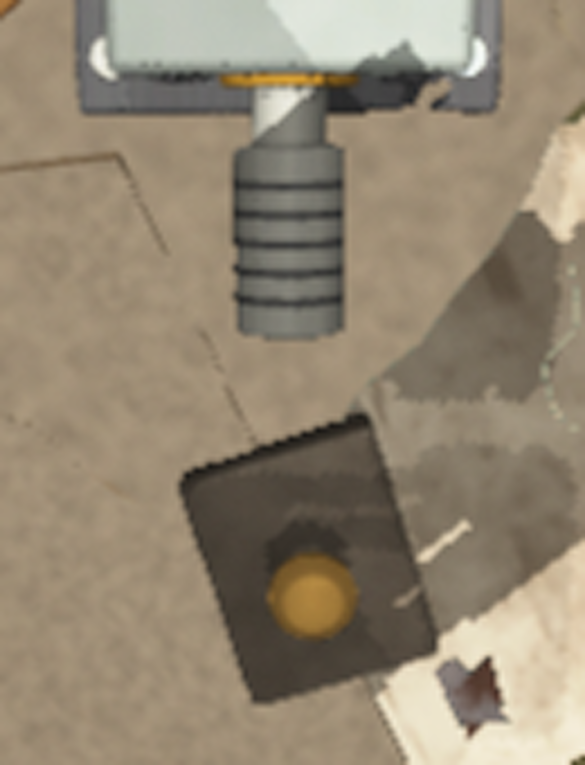

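View pics/w1b.png

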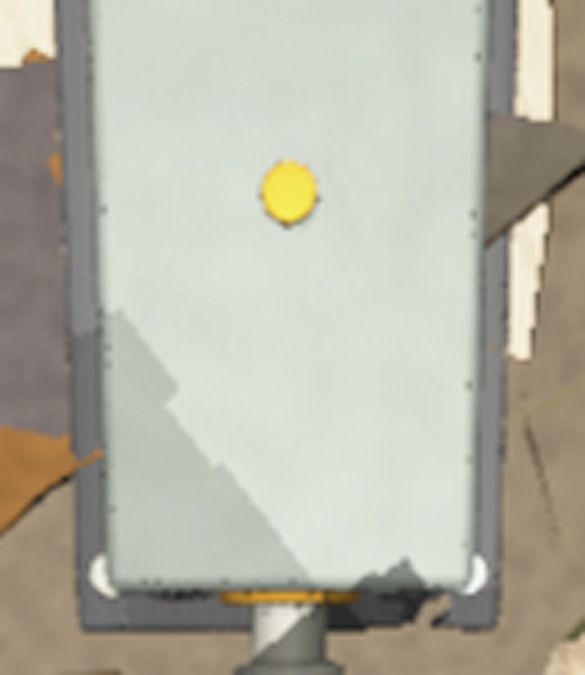

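Run:
```python
from cell import arm
from h import *
s=arm.state();w=arm.read_camera("wrist")
a=lambda u,v,z:atz(w,(260+u/4.5-.4,115+v/4.5-.4),z,s)
b=lambda u,v,z:atz(w,(260+u/4.5-.4,v/4.5-.4),z,s)
W=a(313,595,.040);print("weight",W)
k1=(a(235,150,.05)+a(343,150,.05))/2;k2=(a(237,325,.05)+a(344,325,.05))/2
def ang(d):return np.degrees(np.arctan2(d[1],d[0]))
print("knob",k1,k2,ang(k1-k2),np.hypot(*(k1-k2)[:2]),"end",a(290,336,.06), "shoulder",a(290,145,.062))
fl,fr,bl,br=b(107,584,.086),b(476,584,.086),b(92,3,.086),b(488,3,.086)
fm,bm=(fl+fr)/2,(bl+br)/2
print("block",fm,bm,ang(bm-fm),ang(bl-fl),ang(br-fr),np.hypot(*(fl-fr)[:2]),"dot",b(289,192,.087))
pl=(a(78,112,.008)+a(497,112,.008))/2;print("platefront",pl, a(78,112,.008)-a(497,112,.008))
```

```text
weight [0.51459277 0.01587929 0.04      ]
knob [0.57433203 0.09883331 0.05      ] [0.55124675 0.06976552 0.05      ] 51.54382364165671 0.03711963209960438 end [0.5504947  0.06909693 0.06      ] shoulder [0.5752963  0.09979314 0.062     ]
block [0.58481868 0.11133163 0.086     ] [0.64461039 0.18574119 0.086     ] 51.2164247778475 50.79370082034903 51.639104948213856 0.06948191763035538 dot [0.62598503 0.16299255 0.087     ]
platefront [0.57889688 0.10471208 0.008     ] [-0.0768681   0.06233845  0.        ]
```

Run:
```python
from cell import arm
from h import *
s=arm.state();print(plan(s,(.5146,.0159,.033),.8936))
```

```text
[-0.1694  0.0352  1.0387  0.0013 -0.0011 -0.007 ]
```

Request:
arm_command --steps "-0.17 0.035 0.15 0 0 -0.007; -0.17 0.035 0.4 0 0 -0.007; -0.17 0.035 0.6 0 0 -0.007; -0.17 0.035 0.75 0 0 -0.007; -0.17 0.035 0.75 0 0 -0.007; -0.17 0.035 0.75 0 0 -0.007"

```text
clock: 3.45
eef_pos: [0.5147, 0.0165, 0.0912]
tcp_rot: [0.0, 0.902, 0.432, 0.001]
force: [0.7, -0.2, 0.4]
grip_width: 1.003
```

Run:
```python
from cell import arm
from h import *
s=arm.state();w=arm.read_camera("wrist");cv2.imwrite("pics/w2.png",w["image"])
print(s["eef_pos"],plan(s,(.5146,.0159,.033),.8936), proj(w,[[.5146,.0159,.040]],s))
```

```text
[0.51469758 0.01650238 0.0912259 ] [-0.0029  0.0012  0.2911  0.0014 -0.0011  0.0012] [[323.25331804 266.5684981 ]]
```

View pics/w2.png

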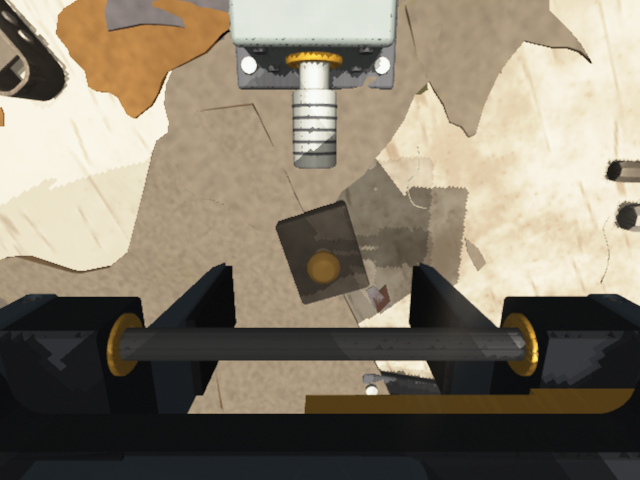

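The knob sits at (323,267), as predicted, so I'll go down and grip.

Request:
arm_command --steps "0 0 0.15 0 0 0; 0 0 0.29 0 0 0; 0 0 0.29 0 0 0; 0 0 0.29 0 0 0"

```text
clock: 4.0
eef_pos: [0.5149, 0.0168, 0.0334]
tcp_rot: [0.0, 0.902, 0.433, 0.001]
force: [-0.1, 1.5, 0.9]
grip_width: 1.003
```

Request:
arm_command --steps "0 0 0 0 0 0; 0 0 0 0 0 0; 0 0 0 0 0 0; 0 0 0 0 0 0; 0 0 0 0 0 0; 0 0 0 0 0 0; 0 0 0 0 0 0; 0 0 0 0 0 0" --grip 1 --newtons 30

```text
clock: 5.0
eef_pos: [0.5142, 0.0168, 0.032]
tcp_rot: [0.0, 0.902, 0.433, 0.0]
force: [2.5, -1.7, -2.4]
grip_width: 0.196
```

Request:
arm_command --steps "0 0 -0.05 0 0 0; 0 0 -0.1 0 0 0; 0 0 -0.1 0 0 0; 0 0 -0.1 0 0 0"

```text
clock: 5.5
eef_pos: [0.5138, 0.0168, 0.052]
tcp_rot: [0.0, 0.902, 0.433, 0.0]
force: [0.5, 0.2, -5.6]
grip_width: 0.203
```

Request:
arm_command --steps "0 0.1 0 0 0 0; 0 0.22 0 0 0 0; 0 0.34 0 0 0 0; 0 0.46 0 0 0 0; 0 0.56 0 0 0 0; 0 0.58 0 0 0 0; 0 0.58 0 0 0 0; 0 0.58 0 0 0 0"

```text
clock: 6.5
eef_pos: [0.6038, -0.0554, 0.0518]
tcp_rot: [-0.0, 0.901, 0.433, -0.0]
force: [-0.1, -1.5, -5.0]
grip_width: 0.2
```

Run:
```python
from cell import arm
from h import *
s=arm.state();w=arm.read_camera("wrist");cv2.imwrite("pics/w3.png",w["image"])
print(s["eef_pos"],s["force"],s["grip_width"])
```

```text
[ 0.6037584  -0.05540149  0.05177174] [-0.14576635 -1.50902643 -4.95697843] 0.19968706193703054
```

View pics/w3.png

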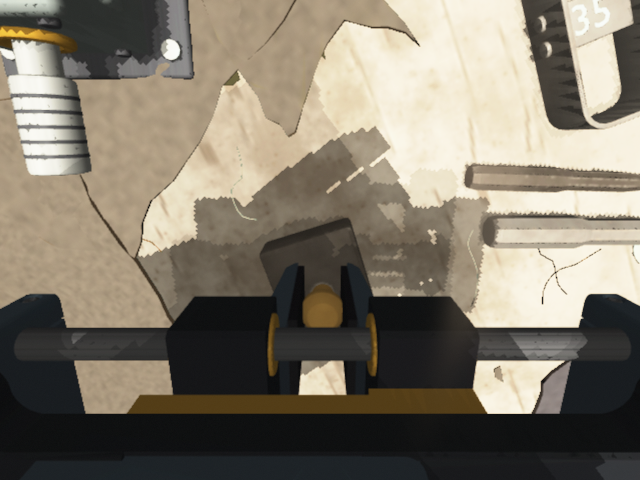

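Request:
arm_command --steps "0 0 0.04 0 0 0; 0 0 0.075 0 0 0; 0 0 0.095 0 0 0; 0 0 0.1 0 0 0; 0 0 0.1 0 0 0; 0 0 0.1 0 0 0"

```text
clock: 7.3
eef_pos: [0.6045, -0.0558, 0.032]
tcp_rot: [0.0, 0.902, 0.433, 0.0]
force: [-0.4, -0.2, -3.7]
grip_width: 0.196
```

Request:
arm_command --steps "0 0 0 0 0 0; 0 0 0 0 0 0; 0 0 0 0 0 0; 0 0 0 0 0 0; 0 0 0 0 0 0; 0 0 0 0 0 0" --grip -1

```text
clock: 8.05
eef_pos: [0.6044, -0.0558, 0.0319]
tcp_rot: [0.0, 0.902, 0.433, 0.0]
force: [-0.4, 0.5, -0.2]
grip_width: 0.824
```

Request:
arm_command --steps "0 0 -0.2 0 0 0; 0 0 -0.45 0 0 0; 0 0 -0.6 0 0 0; 0 0 -0.6 0 0 0; 0 0 -0.6 0 0 0"

```text
clock: 8.68
eef_pos: [0.6039, -0.0557, 0.1512]
tcp_rot: [-0.0, 0.902, 0.433, -0.0]
force: [-0.3, 0.2, -0.1]
grip_width: 1.002
```

Run:
```python
from cell import arm
from h import *
s=arm.state();w=arm.read_camera("wrist");cv2.imwrite("pics/w4.png",w["image"])
print(s["clock"],s["eef_pos"],s["force"],s["grip_width"])
```

```text
8.675 [ 0.6039423  -0.05572408  0.15123349] [-0.33938646  0.15629815 -0.08064106] 1.0024323006059426
```

View pics/w4.png

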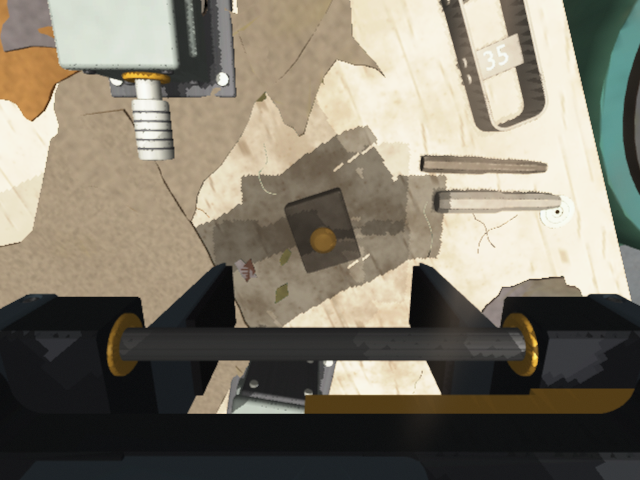

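Run:
```python
from cell import arm
from h import *
s=arm.state();print(plan(s,(.5625,.084,.11),.8936),plan(s,(.5625,.084,.039),.8936))
```

```text
[ 0.4161 -0.5974  0.2046 -0.0017  0.0011  0.0017] [ 0.4164 -0.5969  0.5596 -0.0017  0.0011  0.0017]
```

Request:
arm_command --steps "0.15 -0.2 0 0 0 0; 0.3 -0.4 0 0 0 0; 0.4 -0.55 0.1 0 0 0; 0.415 -0.597 0.18 0 0 0; 0.415 -0.597 0.2 0 0 0; 0.415 -0.597 0.2 0 0 0; 0.415 -0.597 0.2 0 0 0"

```text
clock: 9.6
eef_pos: [0.5638, 0.0829, 0.1123]
tcp_rot: [0.0, 0.902, 0.432, 0.0]
force: [0.3, -0.8, 0.8]
grip_width: 1.003
```

Run:
```python
from cell import arm
from h import *
s=arm.state();w=arm.read_camera("wrist");i=w["image"].copy()
print(s["eef_pos"],plan(s,(.5625,.084,.039),.8936), proj(w,[[.5625,.0840,.05],[.5625,.084,.062],[.58407,.11183,.086]],s))
crop(i,200,0,440,260,3,"w5.png");cv2.imwrite("pics/w5f.png",i)
```

```text
[0.56383093 0.08287364 0.11234878] [ 1.000e-04 -8.900e-03  3.667e-01  6.000e-04 -6.000e-04  3.000e-04] [[320.18173616 259.8886025 ]
 [320.07849935 266.15960025]
 [318.67007345 220.44071521]]
```

View pics/w5.png

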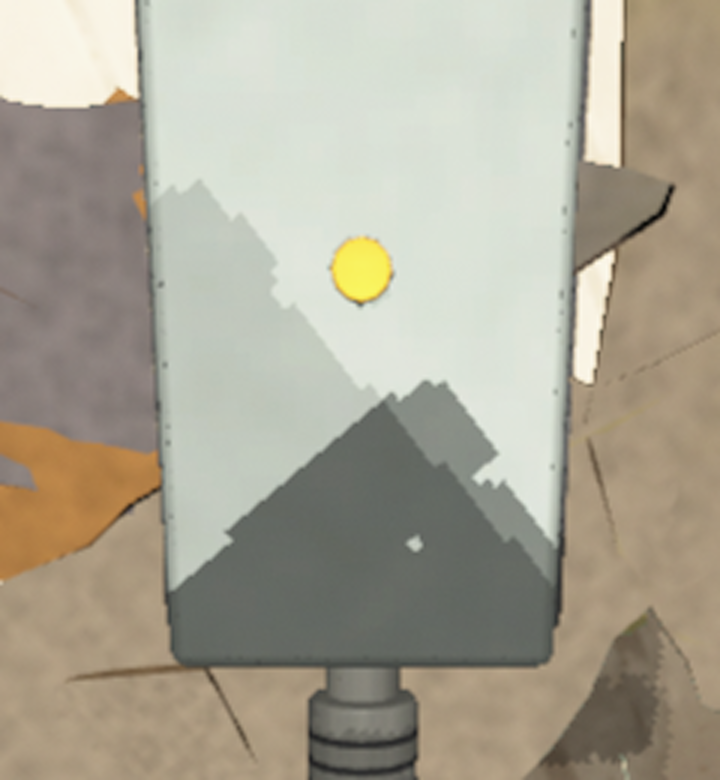

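Run:
```python
from cell import arm
from h import *
s=arm.state();w=arm.read_camera("wrist");i=w["image"]
crop(i,270,200,370,300,6,"w6.png")
a=lambda u,v,z:atz(w,(200+u/3-.33,v/3-.33),z,s)
n=np.array([-np.sin(.8936),np.cos(.8936),0]);e=np.array([np.cos(.8936),np.sin(.8936),0])
for l,r,y,z in((136,587,10,.086),(163,572,480,.086),(171,553,650,.086),(328,400,685,.05),(309,417,740,.05),(309.5,417,770,.05)):
    L,Rr=a(l,y,z),a(r,y,z);m=(L+Rr)/2;print(y,m.round(4),m@n,m@e,np.linalg.norm(L-Rr))
```

```text
10 [0.6492 0.1917 0.086 ] -0.3858320200828669 0.5561769628361894 0.06948950853589027
480 [0.6057 0.1358 0.086 ] -0.3868815837561173 0.48538124971612545 0.07048629448073704
650 [0.5862 0.1131 0.086 ] -0.38594426950183214 0.4554545342210024 0.06878173438720445
685 [0.5766 0.1008 0.05  ] -0.38620741873196207 0.4398496323293582 0.015565555209194035
740 [0.5686 0.0912 0.05  ] -0.38599867429135354 0.4274092597377621 0.023694864924754856
770 [0.5643 0.0858 0.05  ] -0.386058184426626 0.42046700352985616 0.023777648222323193
```

View pics/w6.png

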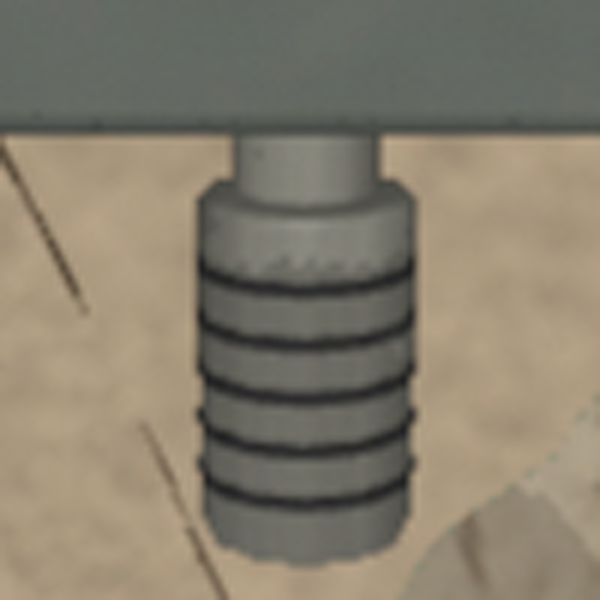

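Request:
arm_command --steps "0 -0.008 0.08 0 0 0; 0 -0.008 0.2 0 0 0; 0 -0.008 0.3 0 0 0; 0 -0.008 0.365 0 0 0; 0 -0.008 0.365 0 0 0; 0 -0.008 0.365 0 0 0; 0 -0.008 0.365 0 0 0"

```text
clock: 10.58
eef_pos: [0.5624, 0.0847, 0.0397]
tcp_rot: [0.0, 0.902, 0.433, 0.001]
force: [0.2, 0.2, 0.0]
grip_width: 1.003
```

Run:
```python
from cell import arm
from h import *
s=arm.state();n=np.array([-np.sin(.8936),np.cos(.8936),0]);e=np.array([np.cos(.8936),np.sin(.8936),0])
print(s["eef_pos"],s["eef_pos"]@n,s["eef_pos"]@e,s["force"],plan(s,(.5627,.0838,.039),.8936))
```

```text
[0.56242502 0.08474267 0.03965136] -0.38521549819387635 0.41846414773801194 [0.15847417 0.20371488 0.03339943] [-0.0028  0.004   0.0033  0.0011 -0.0011  0.0018]
```

Request:
arm_command --steps "0 0.004 0.003 0 0 0; 0 0.004 0.003 0 0 0; 0 0.004 0.003 0 0 0; 0 0.004 0.003 0 0 0; 0 0.004 0.003 0 0 0; 0 0.004 0.003 0 0 0; 0 0.004 0.003 0 0 0; 0 0.004 0.003 0 0 0; 0 0.004 0.003 0 0 0" --grip 1 --newtons 12

```text
clock: 11.7
eef_pos: [0.5627, 0.0841, 0.0384]
tcp_rot: [0.0, 0.902, 0.433, 0.0]
force: [2.2, -2.3, 0.5]
grip_width: 0.26
```

Run:
```python
from cell import arm
from h import *
s=arm.state();n=np.array([-np.sin(.8936),np.cos(.8936),0]);e=np.array([np.cos(.8936),np.sin(.8936),0])
print(s["clock"],s["grip_width"]*91,s["eef_pos"],s["eef_pos"]@n,s["eef_pos"]@e,"F lat,ax,z",s["force"]@n,s["force"]@e,s["force"][2],s["moment"])
```

```text
11.7 23.63155729338595 [0.56274821 0.0840925  0.03843196] -0.38587477567971823 0.4181599575795862 F lat,ax,z -3.176098664810111 -0.45975571165671586 0.5193186009413303 [-0.43811188 -0.31155706 -0.10937464]
```

Request:
arm_command --steps "0 0.001 0 0 0 0; -0.02 0.001 0 0 0 0; -0.05 0.001 0 0 0 0; -0.08 0.001 0 0 0 0; -0.1 0.001 0 0 0 0; -0.1 0.001 0 0 0 0; -0.1 0.001 0 0 0 0"

```text
clock: 12.58
eef_pos: [0.5499, 0.0683, 0.0382]
tcp_rot: [-0.0, 0.902, 0.433, -0.0]
force: [-1.2, -2.9, 0.4]
grip_width: 0.257
```

```bash
cat > st.py <<'E'
from cell import arm
from h import *
s=arm.state();n=np.array([-np.sin(.8936),np.cos(.8936),0]);e=np.array([np.cos(.8936),np.sin(.8936),0])
print(s["clock"],s["grip_width"]*91,s["eef_pos"],s["eef_pos"]@n,s["eef_pos"]@e,"F lat,ax,z",s["force"]@n,s["force"]@e,s["force"][2],s["moment"])
print(plan(s,e*.418-n*.3860+[0,0,.039],.8936))
E
python3 st.py
python3 - <<'E'
from cell import arm
from h import *
w=arm.read_camera("wrist");crop(w["image"],200,100,440,330,3,"w7.png")
E
```

```text
12.575 23.352080148777105 [0.54987077 0.06826489 0.03822607] -0.385756718120787 0.3977558493135075 F lat,ax,z -0.8763692718880854 -2.970975091258955 0.3505996925200894 [-0.53458728 -0.02591423 -0.09545799]
[ 0.1012  0.0014 -0.0039 -0.0006  0.0008  0.0018]
```

View pics/w7.png

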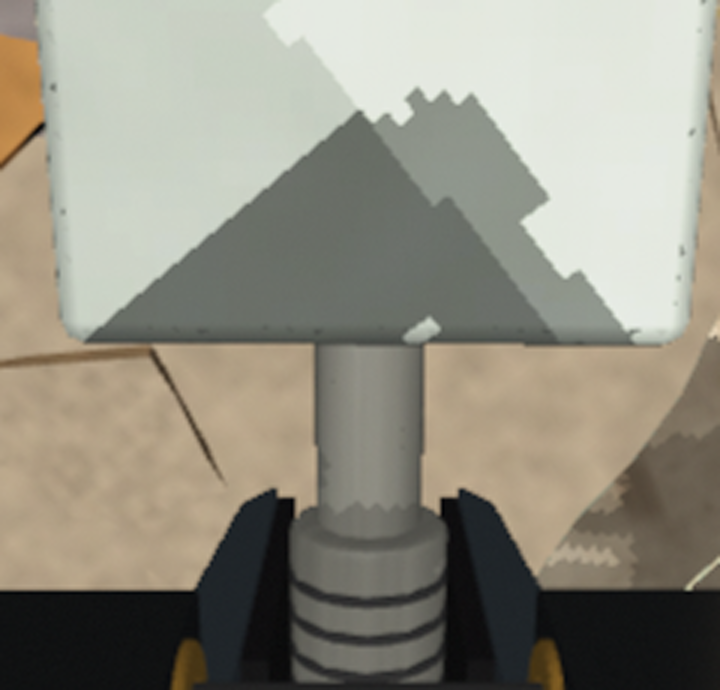

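Drawing works: the shank is longer at (370,430) in the crop and the side forces are small. I'll continue.

Request:
arm_command --steps "-0.02 0.001 0 0 0 0; -0.05 0.001 0 0 0 0; -0.08 0.001 0 0 0 0; -0.11 0.001 0 0 0 0; -0.14 0.001 0 0 0 0; -0.15 0.001 0 0 0 0; -0.15 0.001 0 0 0 0; -0.15 0.001 0 0 0 0"

```text
clock: 13.62
eef_pos: [0.5314, 0.0449, 0.0383]
tcp_rot: [-0.0, 0.902, 0.433, -0.0]
force: [-1.9, -1.7, -2.8]
grip_width: 0.262
```

```bash
python3 st.py
```

```text
13.625 23.84642613966697 [0.53144354 0.04489136 0.03826403] -0.3860418764320162 0.3679934033681776 F lat,ax,z 0.4103755331070778 -2.522114026915538 -2.7751365824767946 [-0.15514032  0.09481341 -0.02286669]
[ 2.5e-01  2.0e-04 -3.8e-03 -3.0e-04  4.0e-04  1.8e-03]
```

Request:
arm_command --steps "-0.02 0 0 0 0 0; -0.05 0 0 0 0 0; -0.07 0 0 0 0 0; -0.09 0 0 0 0 0; -0.09 0 0 0 0 0; -0.09 0 0 0 0 0"

```text
clock: 14.38
eef_pos: [0.5202, 0.0308, 0.0383]
tcp_rot: [-0.0, 0.902, 0.433, -0.0]
force: [-0.8, -0.1, -2.5]
grip_width: 0.265
```

```bash
python3 st.py
python3 - <<'E'
from cell import arm
from h import *
s=arm.state()
n=np.array([-np.sin(.8936),np.cos(.8936),0]);e=np.array([np.cos(.8936),np.sin(.8936),0])
w=arm.read_camera("wrist");crop(w["image"],200,100,440,330,3,"w8.png")
c=arm.read_camera("scene");crop(c["image"],180,190,440,350,3,"s8.png")
P=lambda d,z:e*d-n*.386+[0,0,z]
print(proj(w,[P(.429,.057),P(.453,.058),P(.453,.086)],s),proj(c,[P(.429,.057),P(.453,.05),P(.449,.05)]))
E
```

```text
14.375 24.071917005847304 [0.52022447 0.0308138  0.03830135] -0.38611963393157966 0.34999231275538756 F lat,ax,z 0.5752601733228235 -0.5339461085511479 -2.500685857585694 [-0.14163205  0.12517827  0.05631826]
[ 3.4e-01 -1.0e-04 -3.6e-03 -2.0e-04  3.0e-04  1.7e-03]
[[323.45639989 136.43693531]
 [323.71222595  68.16035946]
 [324.03101379  50.70873206]] [[276.51419825 277.21003416]
 [263.23189847 283.26716776]
 [265.48291983 282.74081029]]
```

View pics/w8.png

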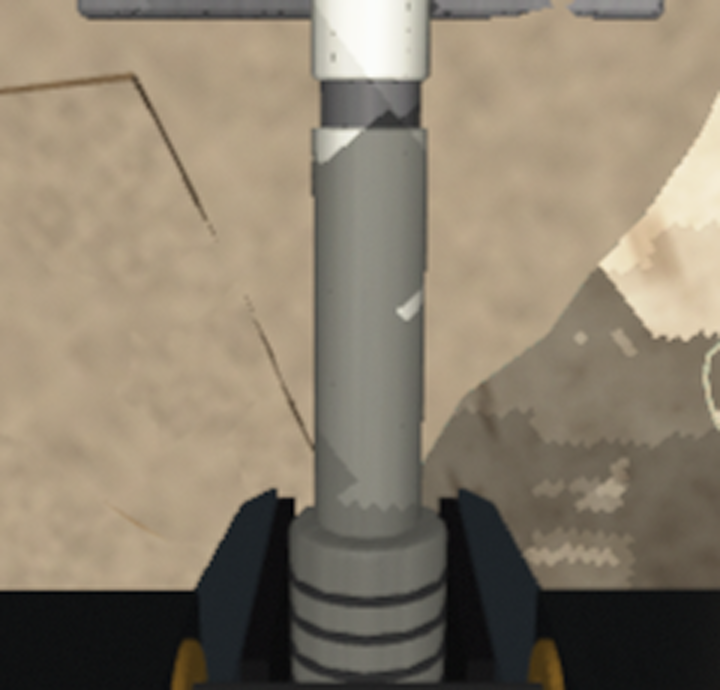

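View pics/s8.png

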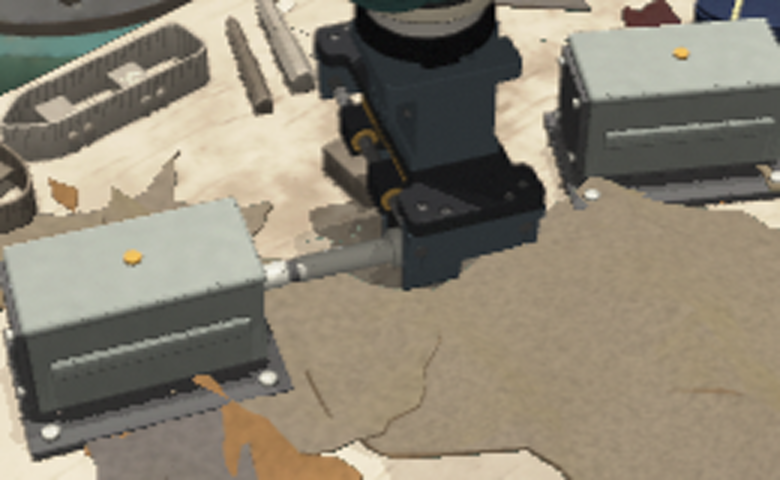

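Run:
```python
from cell import arm
from h import *
s=arm.state()
n=np.array([-np.sin(.8936),np.cos(.8936),0]);e=np.array([np.cos(.8936),np.sin(.8936),0])
w=arm.read_camera("wrist");cv2.imwrite("pics/w9.png",w["image"])
P=lambda d,z:e*d-n*.386+[0,0,z]
print(proj(w,[P(.4285,.056),P(.453,.065),P(.449,.065),P(.449,.058)],s))
```

```text
[[323.35819326 138.05205506]
 [323.68935777  64.8553449 ]
 [323.64326851  77.37112321]
 [323.58163145  80.34539777]]
```

View pics/w9.png

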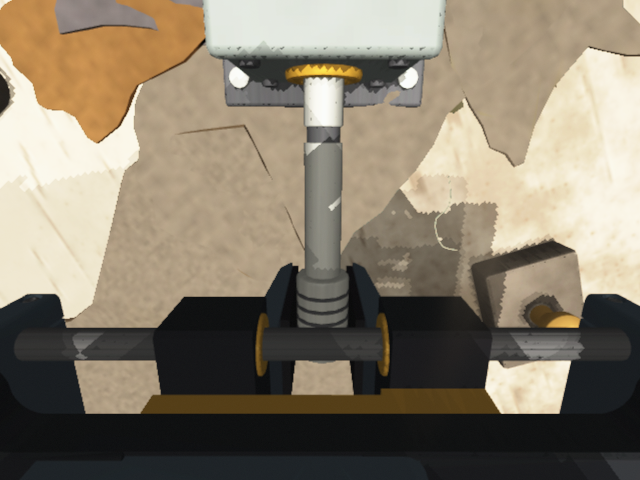

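```bash
python3 st.py
python3 - <<'E'
from cell import arm
from h import *
s=arm.state();w=arm.read_camera("wrist")
n=np.array([-np.sin(.8936),np.cos(.8936),0])
p=atz(w,(512,270),.022,s);print("weight top approx",p@n+.386,np.abs(s["joint_vel"]).max())
print(arm.hand_in())
E
```

```text
14.525 23.234070122260274 [0.52028546 0.0309078  0.03828403] -0.38610826414202704 0.35010378633024886 F lat,ax,z -0.2948016233632463 -1.118075278428488 -1.8202048805238729 [-0.12851049  0.08166485  0.03630347]
[ 3.395e-01 -1.000e-04 -3.600e-03 -2.000e-04  2.000e-04  1.800e-03]
weight top approx -0.10094753758373809 0.0029244094787142286
the job is handed in; nothing more can be done
None
```

I set the weight aside and drew the rod straight out by about 68 mm. I handed the job in at about 14.5 s of the 48 s, still gripping the rod. No verdict is reported.

- **Weight:** it stands upright and let go about 0.12 m to the right of the rod's line. That comes from where the arm put it down. A rough pixel check just before handing in, aimed off the weight's centre, gave about 0.10 m; both are over the 70 mm asked for.
- **Rod:** in the last wrist picture the groove is about 19–20 mm in front of the brass bush, or about 23–24 mm in front of the block's face, with the tail still in the bore. The gripper held the line to about 0.2 mm.
- **Forces:** the grip is set to 12 N at an opening of about 23 mm. The sideways force stayed within about 3 N in the readings I took, and was under 1 N at the end, with the arm still.
- **Not measured:** I did not re-measure the awl, the blanks or the small die at the end. I kept the gripper away from everything except the weight and the rod.

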